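# Set out the porch candles by height

### The arm

A 6-joint arm with a two-finger parallel gripper is mounted at the origin on the work surface. World frame = base frame: x ahead of the robot, y to its left, z up, the work surface at z = 0. Lengths are in m, angles in degrees, forces in N, time in s.
With the tool pointing down it reaches from about 0.4 to 0.825 m from the base axis. Payload 7 kg.
Tool frame: the origin (TCP) lies between the finger pads; the fingertips stand 25 mm ahead of it and the grasp point (between the pads) lies 6 mm ahead of it; z points along the fingers, y is the line along which they close (so a half turn about z gives the same grasp; the last joint's range is limited). The gripper opens to 88 mm and grips with 3 to 60 N. Pads are 19 mm wide; open, the fingers measure 130 mm over their backs; the gripper's body (78 mm by 193 mm) begins 47 mm behind the grasp point.
Start: joints at [-55.514, 20.546, 0.682, 0, -70.136, -16.507], TCP at [0.208, -0.642, 0.252] pointing down, gripper open.
Joint ranges: [-176.03, 176.03], [-82.01, 121.73], [-58.28, 71.71], [-173.87, 95.51], [-174.79, -0.11], [-173.66, 173.66]. Speed limits (degrees/s): [136.94, 136.94, 172.46, 180, 180, 180].

### API

Orientations are given as [roll, pitch, yaw] about the fixed x, y, z axes, in that order (R = Rz(yaw) Ry(pitch) Rx(roll)).
In Python, from plant import ctrl gives the robot as it stands.
- The arm moves only by the tool move_tool, called after "Emit:" by a JSON object that holds its "fn" and its "kwargs". Schema: {"type":"object","properties":{"ticks":{"type":"object","properties":{"segments":{"type":"array","items":{"type":"array","items":{"type":"number"},"minItems":5,"maxItems":5},"minItems":1,"maxItems":8}},"additionalProperties":false,"required":["segments"]},"only":{"type":"string"},"quiet":{"type":"boolean"},"lines":{"type":"string"}},"required":["ticks"],"additionalProperties":false}. ticks is an object whose key "segments" holds a list of rows, 1 to 8 of them, each of 5 numbers: dx, dy, dz in m, then a turn about the tool's z in degrees, then the finger opening in m; each row is the pose to reach, as a shift and turn from the pose commanded when the call began, along the tool's axes at that moment; what a row does not reach only later rows make up. A row lasts 1/8 s, in which the tool goes at most 0.0625 m and 10.7 degrees, less where a joint would pass 70% of its speed; a pose out of reach is approached as far as the arm can. The fingers move at their own pace and stop on an object; the grip force is fixed at half the most. Time passes only in rows, so rows that do not move let the fingers close. The tool returns the time, the measured TCP pose, the force, the opening and the grip force at its end. only (a regular expression) keeps the lines of the reply that match it, lines (a string "A,B") keeps lines A to B, and quiet returns only ok. Input that does not fit is refused with a message, and nothing moves.
- ctrl.get_obs(): the state, without advancing time (a new reading comes with each control period).
- ctrl.snapshot(name): name is "side" or "top"; returns a dict with "frame" (384x512x3 uint8, red, green, blue), "z_map" (384x512 float32, m along the optical axis (not along the pixel's ray), 0 where there is no reading), "fovy" (degrees; the focal length in pixels is half the picture's height over the tangent of half this angle, whatever the lens; pixels are square), "cx", "cy" (the principal point, pixels), "k1" (the pictures are not rectified: a ray, as slopes to the right and down, at radius r is drawn at 1 + k1 r^2 times it, then the intrinsics apply), "R" (3x3) and "t" (3): a world point X has camera coordinates R X + t. Camera axes: x right, y down, z forward; pixel columns grow to the right and rows downward; lengths in m; the calibration is good to about 2 mm. A picture is of the moment at which its call begins.
- ctrl.close_job(): hands the job in; it is judged then, once.
The state is a dict: "clock": time; "joint_pos": joint angles; "qvel": joint speeds; "tau": joint torques, N m; "tool_pos": TCP position; "orientation": TCP orientation; "force": force on the tool from outside, world axes, zero at the start; "moment": the same for the moment, N m; "opening": finger opening in m; "gripper_force": force on a finger pad.
Only numpy, scipy, OpenCV 4.12 (cv2) and the standard library are available. Lean on these libraries where they do the work, as an engineer would, in place of code of your own. Each camera call takes 0.05 s, during which the arm holds its last target. There are 200 camera calls.

### The job

Set out the porch tray for the evening: stand the four LED pillar candles upright inside the tray's four blue rings, one to a ring, in order of height, with the shortest in the ring next to the chrome bell so that callers can still reach the knob, rising to the tallest by the orange dust cap. Set each one down gently rather than dropping it, knock none over, and leave the bell and the dust cap where they are.

Things in the scene. Friction and masses are not known exactly. Their poses are not given: they have to be found in the camera images.
- candle_ivory: Shortest pillar: ivory (cream). Round LED candle, 50 mm diameter, body 62 mm high, rigid, 110 g or so, straight-sided to 5 mm below the rim, dished top with a small rigid flame tip reaching 15 mm above the rim. Origin: centre of the underside, z up along the candle; its yaw means nothing. Starts upright on the table top (z = 0).
- candle_ochre: Second shortest pillar: ochre (mustard yellow). Round LED candle, 50 mm diameter, body 84 mm high, rigid, 140 g or so, straight-sided to 5 mm below the rim, dished top with a small rigid flame tip reaching 15 mm above the rim. Origin: centre of the underside, z up along the candle; its yaw means nothing. Starts upright on the table top (z = 0).
- candle_rust: Second tallest pillar: rust red. Round LED candle, 50 mm diameter, body 106 mm high, rigid, 170 g or so, straight-sided to 5 mm below the rim, dished top with a small rigid flame tip reaching 15 mm above the rim. Origin: centre of the underside, z up along the candle; its yaw means nothing. Starts upright on the table top (z = 0).
- candle_slate: Tallest pillar: dark slate blue. Round LED candle, 50 mm diameter, body 128 mm high, rigid, 200 g or so, straight-sided to 5 mm below the rim, dished top with a small rigid flame tip reaching 15 mm above the rim. Origin: centre of the underside, z up along the candle; its yaw means nothing. Starts upright on the table top (z = 0).
- ring_1: Blue printed ring (first ring, at the tray's +y end), flat, 70 mm inside, 76 mm outside diameter, on the floor of a fixed cream melamine tray 150 x 540 mm, rim 16 mm above the table. Origin: ring centre on the tray floor; x across the tray, away from the robot; y along the row; z up. Four like rings in a straight row, 88 mm apart, numbered towards the tray's -y.
- ring_2: Blue printed ring (second ring), flat, 70 mm inside, 76 mm outside diameter, on the floor of a fixed cream melamine tray 150 x 540 mm, rim 16 mm above the table. Origin: ring centre on the tray floor; x across the tray, away from the robot; y along the row; z up. Four like rings in a straight row, 88 mm apart, numbered towards the tray's -y.
- ring_3: Blue printed ring (third ring), flat, 70 mm inside, 76 mm outside diameter, on the floor of a fixed cream melamine tray 150 x 540 mm, rim 16 mm above the table. Origin: ring centre on the tray floor; x across the tray, away from the robot; y along the row; z up. Four like rings in a straight row, 88 mm apart, numbered towards the tray's -y.
- ring_4: Blue printed ring (fourth ring, at the tray's -y end), flat, 70 mm inside, 76 mm outside diameter, on the floor of a fixed cream melamine tray 150 x 540 mm, rim 16 mm above the table. Origin: ring centre on the tray floor; x across the tray, away from the robot; y along the row; z up. Four like rings in a straight row, 88 mm apart, numbered towards the tray's -y.
- bell: Chrome dome bell on a black rubber foot, 68 mm diameter, 64 mm high with the turning knob on top, loose, 0.35 kg. It stands on the tray floor beyond one end ring, either end (about 80 mm from that ring's centre). Origin: centre of its underside.
- dust_cap: Orange plastic dust cap, 58 mm flange diameter with a 13 mm pull tab, 25 mm high, loose, light (50 g). It lies on the tray floor beyond the other end ring, at the far end of the row from the bell (about 80 mm from that ring's centre). Origin: centre of its underside.

How it is judged (in metres and radians):
At the end, for the whole second after the job is handed in: From the bell on, the rings hold the ivory, ochre, rust and slate candle, each centre within 12 mm of its ring's centre, standing on the tray floor (6 mm), upright within 0.1 rad, released and at rest; bell and dust cap within 15 mm of where they began (((y of bell in the frame of ring_1 above 0 m and horizontal distance between candle_ivory and ring_1 below 0.012 m and z of candle_ivory in the frame of ring_1 between -0.006 and 0.006 m and horizontal distance between candle_ochre and ring_2 below 0.012 m and z of candle_ochre in the frame of ring_2 between -0.006 and 0.006 m and horizontal distance between candle_rust and ring_3 below 0.012 m and z of candle_rust in the frame of ring_3 between -0.006 and 0.006 m and horizontal distance between candle_slate and ring_4 below 0.012 m and z of candle_slate in the frame of ring_4 between -0.006 and 0.006 m) or (y of bell in the frame of ring_4 below 0 m and horizontal distance between candle_ivory and ring_4 below 0.012 m and z of candle_ivory in the frame of ring_4 between -0.006 and 0.006 m and horizontal distance between candle_ochre and ring_3 below 0.012 m and z of candle_ochre in the frame of ring_3 between -0.006 and 0.006 m and horizontal distance between candle_rust and ring_2 below 0.012 m and z of candle_rust in the frame of ring_2 between -0.006 and 0.006 m and horizontal distance between candle_slate and ring_1 below 0.012 m and z of candle_slate in the frame of ring_1 between -0.006 and 0.006 m)) and angle between each of candle_ivory, candle_ochre, candle_rust, candle_slate's own z axis and vertical below 0.1 rad and linear speed of each of candle_ivory, candle_ochre, candle_rust, candle_slate below 0.02 m/s and contact force between each of candle_ivory, candle_ochre, candle_rust, candle_slate and the fingers below 0.1 N and distance of each of bell, dust_cap from where it was at the start of the episode below 0.015 m); the robot touches nothing.
It fails at once if a candle knocked over (tilted more than 0.6 rad) (angle between any of candle_ivory, candle_ochre, candle_rust, candle_slate's own z axis and vertical above 0.6 rad).
It fails at once if a candle dropped (faster than 0.7 m/s with no finger touching it) ((linear speed of candle_ivory above 0.7 m/s and contact force between candle_ivory and the fingers below 0.05 N) or (linear speed of candle_ochre above 0.7 m/s and contact force between candle_ochre and the fingers below 0.05 N) or (linear speed of candle_rust above 0.7 m/s and contact force between candle_rust and the fingers below 0.05 N) or (linear speed of candle_slate above 0.7 m/s and contact force between candle_slate and the fingers below 0.05 N)).
It fails at once if the bell or the dust cap shifted by more than 15 mm (distance of any of bell, dust_cap from where it was at the start of the episode above 0.015 m).
It also fails if it takes over 102 s, if anything falls off the work surface, if the arm or the gripper's body presses on something with over 40 N, if the wrist force passes 120 N, or if a joint passes its speed limit or range.

## Working session

There is one attempt and no reset: what is moved stays moved. The work goes in short steps, Python scripts to look and compute and a tool call to move; the robot and the scene stay as the last step left them, time stands still between calls to the robot, and variables do not carry over. Pictures are saved under pics/ and viewed, at most 14 in all, crops included, and the job is handed in when it is done.

```bash
ls; mkdir -p pics
```

Create h.py:
```python
import numpy as np, cv2
from plant import ctrl
def shot(n):
    return ctrl.snapshot(n)
def K(s):
    h,w=s["frame"].shape[:2]; f=h/2/np.tan(np.radians(s["fovy"])/2)
    return np.array([[f,0,s["cx"]],[0,f,s["cy"]],[0,0,1.]]), np.array([0,0,0,0,0.])
def rays(s,uv):
    uv=np.asarray(uv,float).reshape(-1,2); k,_=K(s)
    d=np.c_[(uv[:,0]-k[0,2])/k[0,0],(uv[:,1]-k[1,2])/k[1,1]]; u=d.copy()
    for _ in range(30): u=d/(1+s["k1"]*(u**2).sum(1,keepdims=True))
    R=np.array(s["R"]);t=np.array(s["t"])
    return -R.T@t, np.c_[u,np.ones(len(u))]@R   # centre, directions (unit cam-z)
def plane(s,uv,z):
    c,d=rays(s,uv); return c+d*((z-c[2])/d[:,2])[:,None]
def depth(s,uv):
    uv=np.asarray(uv).reshape(-1,2).astype(int); c,d=rays(s,uv); return c+d*s["z_map"][uv[:,1],uv[:,0]][:,None]
```

Run:
```python
from h import *
for n in("side","top"):
    s=shot(n); cv2.imwrite(f"pics/{n}0.png",s["frame"][:,:,::-1]); print(n,s["fovy"],s["cx"],s["cy"],s["k1"],(-np.array(s["R"]).T@s["t"]).round(3),np.array(s["R"]).round(3).tolist())
print(ctrl.get_obs())
```

```text
pics
plant.py
side 47.60583042028507 256.28100647270253 186.7263904036006 -0.023838703425854972 [0.139 0.662 0.893] [[-0.868, -0.497, 0.006], [-0.38, 0.656, -0.652], [0.32, -0.568, -0.758]]
top 44.34699129247972 254.03922570232217 186.88426377484166 -0.19490134206208742 [0.437 0.007 1.079] [[-0.002, -1.0, -0.005], [-0.998, 0.002, -0.06], [0.06, 0.004, -0.998]]
{'clock': 0.1, 'joint_pos': array([-5.55129889e+01,  2.05888040e+01,  6.40198024e-01, -1.70584414e-02,
       -7.01343911e+01, -1.65059854e+01]), 'qvel': array([ 0.04294481, -0.14582983,  0.13050822,  0.05279962,  0.02860839,
       -0.10276514]), 'tau': array([-1.64282890e-03, -5.84161806e+01,  2.93747663e+01,  7.01548085e+00,
        1.00836914e-02, -4.22892663e-05]), 'tool_pos': array([ 0.20822615, -0.64168146,  0.25071077]), 'orientation': array([ 1.79915867e+02, -8.20685307e-03, -1.62024777e+02]), 'force': array([ 0.59872824, -0.24948219, -0.2063422 ]), 'moment': array([-0.00297938, -0.02238476, -0.02188811]), 'gripper_force': 0.0, 'opening': 0.08794893472152286}
```

View pics/side0.png

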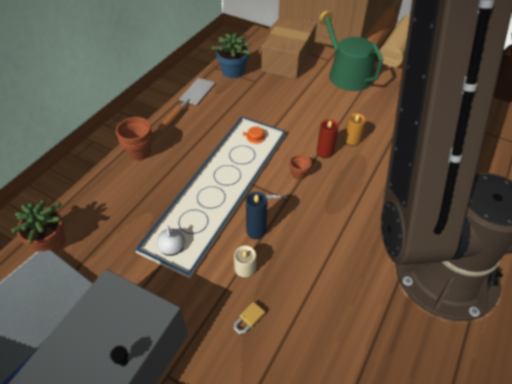

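View pics/top0.png

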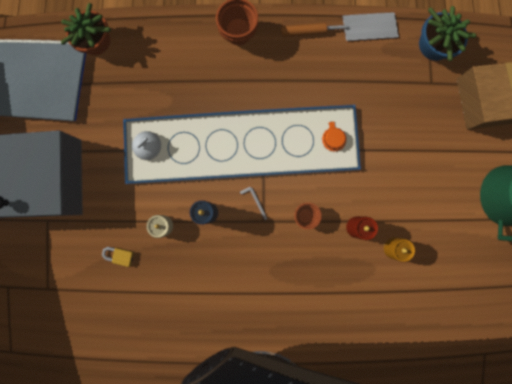

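Side view: bell (171,240), dust cap (256,134), with four rings between them. Candles: ivory (245,262), slate (257,215), rust (328,138), ochre (356,130). In the top view the bell is at the left, i.e. the +y end, so ivory goes to ring_1 and slate to ring_4. Next I measure.

Create m.py:
```python
from h import *
SEED={"side":dict(ivory=(245,268),slate=(257,222),rust=(327,145),ochre=(354,135)),"top":dict(ivory=(159,227),slate=(203,212),rust=(362,229),ochre=(400,251))}
def cloud(s):
    h,w=s["frame"].shape[:2]; v,u=np.mgrid[:h,:w]; uv=np.c_[u.ravel(),v.ravel()]
    return uv,depth(s,uv)
def candles(s,seeds):
    # depth points standing above the table within 4.5 cm of the seed's surface point
    uv,P=cloud(s); out={}
    for n,p in seeds.items():
        q=depth(s,[p])[0]; m=(np.hypot(*(P[:,:2]-q[:2]).T)<.06)&(P[:,2]>.02)
        A=P[m]; top=A[A[:,2]>.02]; zr=np.percentile(A[:,2],99)
        out[n]=(A,uv[m],zr)
    return out
def rings(s,box,z):
    f=s["frame"].astype(int); u0,v0,u1,v1=box
    hsv=cv2.cvtColor(s["frame"],cv2.COLOR_RGB2HSV)
    return hsv
```

Run:
```python
from m import *
for n in("side","top"):
    s=shot(n); print(n)
    for c,(A,uv,zr) in candles(s,SEED[n]).items():
        h=np.histogram(A[:,2],bins=np.arange(.02,.17,.01))[0]
        print(c,len(A),zr.round(4),((A[:,:2].min(0)+A[:,:2].max(0))/2).round(4),np.ptp(A[:,:2],0).round(3),h)
    g=cv2.cvtColor(s["frame"],cv2.COLOR_RGB2HSV)
    px=dict(side=[(170,205),(215,220),(262,150),(194,222)],top=[(203,125),(280,120),(241,160),(168,148),(90,300)])[n]
    print("floor",depth(s,px).round(4).tolist())
    # tray: bright, low saturation
    m=((g[:,:,2]>120)&(g[:,:,1]<70)).astype(np.uint8)
    k,l,st,ce=cv2.connectedComponentsWithStats(m); i=np.argsort(-st[1:,4])[:4]+1; print(st[i].tolist())
    cs,hi=cv2.findContours(m,cv2.RETR_CCOMP,cv2.CHAIN_APPROX_NONE)
    for c in cs:
        a=cv2.contourArea(c)
        if a>300: e=cv2.fitEllipse(c); print(int(a),np.round(e[0],2),np.round(e[1],1))
```

```text
side
ivory 526 0.0724 [0.4126 0.2258] [0.049 0.049] [ 47  50  50 248 121  10   0   0   0   0   0   0   0   0   0]
slate 849 0.1355 [0.4426 0.1203] [0.05  0.053] [ 48  44  49  52  53  47  57  56  60  62 293  26   2   0   0]
rust 575 0.1141 [ 0.4086 -0.2209] [0.049 0.055] [ 49  46  44  45  44  50  51  81 155   9   1   0   0   0   0]
ochre 446 0.0917 [ 0.3597 -0.308 ] [0.05  0.054] [ 44  47  44  46  45 106 107   7   0   0   0   0   0   0   0]
floor [[0.6684, 0.1704, 0.0175], [0.548, 0.1457, 0.0059], [0.567, -0.1302, 0.0084], [0.5887, 0.179, 0.009]]
[[0, 0, 280, 186, 17692], [142, 118, 141, 152, 7201], [179, 78, 36, 28, 499], [234, 246, 22, 31, 462]]
479 [244.26 260.48] [19.9 31.6]
7633 [209.16 199.21] [ 51.9 216.3]
346 [178.61 239.78] [22.5 32. ]
340 [254.82 134.54] [18.8 23.8]
455 [196.19  90.9 ] [17.6 36.4]
17525 [112.58  69.7 ] [131.7 292.9]
top
ivory 454 0.0704 [0.4137 0.2228] [0.048 0.049] [ 17  18  20 341  51   7   0   0   0   0   0   0   0   0   0]
slate 548 0.1359 [0.4447 0.1174] [0.049 0.049] [  8  11   4   8  10   8  10   7   8 125 331  16   2   0   0]
rust 595 0.1154 [ 0.4093 -0.2214] [0.05  0.049] [ 19  16  21  17  22  16  19 245 203  17   0   0   0   0   0]
ochre 548 0.0934 [ 0.361  -0.3098] [0.049 0.049] [ 23  29  26  30  27 290 111  12   0   0   0   0   0   0   0]
floor [[0.6461, 0.1298, 0.004], [0.6577, -0.0488, 0.0009], [0.5638, 0.0415, 0.0052], [0.5929, 0.2111, 0.0035], [0.2362, 0.3992, -0.0028]]
[[130, 109, 228, 72, 12127], [336, 13, 61, 27, 1233], [0, 39, 61, 6, 240], [150, 217, 19, 19, 209]]
13097 [243.59 144.39] [ 64.8 299.3]
678 [156.94 147.82] [28.5 33.4]
670 [335.33 137.92] [27.7 33.4]
1148 [369.69  25.49] [26.8 60.4]
```

Run:
```python
from m import *
R={}
for n,zf in(("side",.005),("top",.005)):
    s=shot(n); f=cv2.resize(s["frame"],None,fx=4,fy=4,interpolation=cv2.INTER_CUBIC); d=f[:,:,2].astype(int)-f[:,:,0]
    g=(cv2.morphologyEx(f[:,:,0],cv2.MORPH_BLACKHAT,np.ones((29,29)))>18).astype(np.uint8)
    k,l,st,ce=cv2.connectedComponentsWithStats(g)
    cs,_=cv2.findContours(g,cv2.RETR_CCOMP,cv2.CHAIN_APPROX_NONE); P=[]
    for c in cs:
        if cv2.contourArea(c)<3000: continue
        q=(c.reshape(-1,2)+.5)/4-.5; X=plane(s,q,zf)[:,:2]
        (x,y),r=cv2.minEnclosingCircle(X.astype(np.float32)); e=cv2.fitEllipse(X.astype(np.float32)*1000)
        if 45<x*0+min(e[1])and max(e[1])<95 and min(e[1])>60 and x>.5: P.append((*e[0],*e[1]))
    P=sorted(P,key=lambda a:-a[1]); print(n); print(np.round(P,1))
    cv2.imwrite(f"pics/bh_{n}.png",g*255)
```

```text
side
[[ 6.061e+02  2.529e+02  6.290e+01  8.140e+01]
 [ 5.949e+02  1.759e+02  6.450e+01  6.640e+01]
 [ 5.947e+02  1.752e+02  7.950e+01  8.120e+01]
 [ 5.997e+02  8.750e+01  8.010e+01  8.140e+01]
 [ 6.002e+02  8.710e+01  6.490e+01  6.520e+01]
 [ 6.051e+02 -3.000e-01  8.010e+01  8.200e+01]
 [ 6.053e+02 -8.000e-01  6.420e+01  6.520e+01]
 [ 6.101e+02 -8.870e+01  8.090e+01  8.240e+01]
 [ 6.105e+02 -8.870e+01  6.390e+01  6.430e+01]]
top
[[ 9.187e+02  4.360e+02  6.100e+01  8.690e+01]
 [ 5.940e+02  1.744e+02  7.390e+01  7.510e+01]
 [ 5.991e+02  8.720e+01  6.600e+01  6.610e+01]
 [ 5.991e+02  8.700e+01  7.970e+01  7.980e+01]
 [ 6.043e+02 -6.000e-01  6.550e+01  6.580e+01]
 [ 6.043e+02 -8.000e-01  7.950e+01  7.990e+01]
 [ 6.091e+02 -8.840e+01  7.930e+01  7.960e+01]
 [ 6.094e+02 -8.850e+01  6.550e+01  6.580e+01]]
```

Rings agree between views to about 1.3 mm, at 88 mm spacing and floor ≈5 mm. Candle rim heights match the text. Go over ochre first.

Create go.py:
```python
import sys
from h import *
from scipy.spatial.transform import Rotation as Ro
T=dict(ivory=(.4131,.2243),slate=(.4437,.1187),rust=(.4090,-.2212),ochre=(.3603,-.3090),r1=(.5943,.1750),r2=(.5995,.0872),r3=(.6047,-.0007),r4=(.6098,-.0886))
o=ctrl.get_obs(); R=Ro.from_euler("xyz",o["orientation"],degrees=True)
t=np.array([*T[sys.argv[1]],float(sys.argv[2])]); yaw=o["orientation"][2]
print("tool shift",R.inv().apply(t-o["tool_pos"]).round(4),"turn",round(yaw+90,1),"pos",o["tool_pos"].round(4),"ori",o["orientation"].round(1),"F",o["force"].round(1),"t",round(o["clock"],2),"open",round(o["opening"],4))
```

```text
(no output)
```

Emit:
{"fn": "move_tool", "kwargs": {"ticks": {"segments": [[-0.247,0.27,0,-72,0.088],[-0.247,0.27,0,-72,0.088],[-0.247,0.27,0,-72,0.088],[-0.247,0.27,0,-72,0.088],[-0.247,0.27,0,-72,0.088],[-0.247,0.27,0,-72,0.088],[-0.247,0.27,0,-72,0.088],[-0.247,0.27,0,-72,0.088]]}}}

```text
clock: 1.3
tool_pos: [0.3603, -0.3084, 0.2519]
orientation: [-180.0, -0.0, -90.0]
force: [-0.5, -0.9, 2.0]
opening: 0.0878
gripper_force: 0.0
```

```bash
python3 go.py ochre .070
```

```text
tool shift [6.000e-04 1.000e-04 1.819e-01] turn 0.0 pos [ 0.3603 -0.3084  0.2519] ori [-180.   -0.  -90.] F [-0.5 -0.9  2. ] t 1.3 open 0.0878
```

Emit:
{"fn": "move_tool", "kwargs": {"ticks": {"segments": [[0,0,0.05,0,0.088],[0,0,0.1,0,0.088],[0,0,0.14,0,0.088],[0,0,0.165,0,0.088],[0,0,0.182,0,0.088],[0,0,0.182,0,0.088]]}}}

```text
clock: 2.05
tool_pos: [0.3586, -0.3093, 0.0683]
orientation: [179.8, 0.1, -90.3]
force: [0.5, 0.2, 1.1]
opening: 0.0878
gripper_force: 0.0
```

Emit:
{"fn": "move_tool", "kwargs": {"ticks": {"segments": [[0,0,0,0,0.06],[0,0,0,0,0.045],[0,0,0,0,0.04],[0,0,0,0,0.04],[0,0,0,0,0.04],[0,0,0,0,0.04]]}}}

```text
clock: 2.8
tool_pos: [0.36, -0.309, 0.0698]
orientation: [-180.0, -0.0, -90.0]
force: [-2.0, 1.1, 4.0]
opening: 0.0493
gripper_force: 30.0
```

```bash
python3 go.py ochre .070
```

```text
tool shift [-0.     -0.0003 -0.0002] turn -0.0 pos [ 0.36   -0.309   0.0698] ori [-180.   -0.  -90.] F [-2.   1.1  4. ] t 2.8 open 0.0493
```

Emit:
{"fn": "move_tool", "kwargs": {"ticks": {"segments": [[0,0,-0.03,0,0.04],[0,0,-0.08,0,0.04],[0,0,-0.13,0,0.04],[0,0,-0.17,0,0.04],[0,0,-0.19,0,0.04],[0,0,-0.19,0,0.04]]}}}

```text
clock: 3.55
tool_pos: [0.3605, -0.3091, 0.2607]
orientation: [-179.8, -0.0, -90.0]
force: [-0.6, 0.0, -1.5]
opening: 0.0496
gripper_force: 30.0
```

Emit:
{"fn": "move_tool", "kwargs": {"ticks": {"segments": [[-0.03,-0.018,0,0,0.04],[-0.08,-0.048,0,0,0.04],[-0.13,-0.079,0,0,0.04],[-0.18,-0.109,0,0,0.04],[-0.23,-0.139,0,0,0.04],[-0.28,-0.169,0,0,0.04],[-0.33,-0.199,0,0,0.04],[-0.37,-0.224,0,0,0.04]]}}}

```text
clock: 4.55
tool_pos: [0.5842, 0.0631, 0.2573]
orientation: [179.8, -0.0, -90.0]
force: [1.2, -0.5, -1.2]
opening: 0.0497
gripper_force: 30.0
```

```bash
python3 go.py r2 .075
```

```text
tool shift [-0.0243 -0.0158  0.1822] turn 0.0 pos [0.5842 0.0631 0.2573] ori [179.8  -0.  -90. ] F [ 1.2 -0.5 -1.2] t 4.55 open 0.0497
```

Emit:
{"fn": "move_tool", "kwargs": {"ticks": {"segments": [[-0.026,-0.0155,0,0,0.04],[-0.026,-0.0155,0.03,0,0.04],[-0.026,-0.0155,0.08,0,0.04],[-0.026,-0.0155,0.12,0,0.04],[-0.026,-0.0155,0.15,0,0.04],[-0.026,-0.0155,0.165,0,0.04],[-0.026,-0.0155,0.165,0,0.04],[-0.026,-0.0155,0.165,0,0.04]]}}}

```text
clock: 5.55
tool_pos: [0.6003, 0.0872, 0.0955]
orientation: [-179.9, 0.0, -90.0]
force: [0.4, 0.3, -0.9]
opening: 0.0497
gripper_force: 30.0
```

```bash
python3 go.py r2 .075
```

```text
tool shift [0.     0.0008 0.0205] turn -0.0 pos [0.6003 0.0872 0.0955] ori [-179.9    0.   -90. ] F [ 0.4  0.3 -0.9] t 5.55 open 0.0497
```

Emit:
{"fn": "move_tool", "kwargs": {"ticks": {"segments": [[0,0.0008,0.006,0,0.04],[0,0.0008,0.012,0,0.04],[0,0.0008,0.016,0,0.04],[0,0.0008,0.018,0,0.04],[0,0.0008,0.019,0,0.04],[0,0.0008,0.019,0,0.04]]}}}

```text
clock: 6.3
tool_pos: [0.5986, 0.0869, 0.0759]
orientation: [180.0, -0.0, -90.0]
force: [-1.7, 0.2, 2.4]
opening: 0.0491
gripper_force: 30.0
```

Emit:
{"fn": "move_tool", "kwargs": {"ticks": {"segments": [[0,0,0.001,0,0.04],[0,0,0.002,0,0.04],[0,0,0.002,0,0.04]]}}}

```text
clock: 6.68
tool_pos: [0.5987, 0.0869, 0.0758]
orientation: [-180.0, -0.0, -90.0]
force: [-8.9, 0.9, 19.6]
opening: 0.0496
gripper_force: 30.0
```

```bash
python3 go.py r2 .075
```

```text
tool shift [-0.0003 -0.0008  0.0008] turn 0.0 pos [0.5987 0.0869 0.0758] ori [-180.   -0.  -90.] F [-8.9  0.9 19.6] t 6.67 open 0.0496
```

Contact felt at z≈0.076. Ease off and release.

Emit:
{"fn": "move_tool", "kwargs": {"ticks": {"segments": [[0,0,-0.002,0,0.04],[0,0,-0.002,0,0.056],[0,0,-0.002,0,0.07],[0,0,-0.002,0,0.088],[0,0,-0.002,0,0.088],[0,0,-0.002,0,0.088]]}}}

```text
clock: 7.42
tool_pos: [0.5988, 0.0869, 0.0754]
orientation: [180.0, -0.0, -90.0]
force: [-0.7, -0.4, 0.0]
opening: 0.0863
gripper_force: 0.0
```

Emit:
{"fn": "move_tool", "kwargs": {"ticks": {"segments": [[0,0,-0.03,0,0.088],[0,0,-0.08,0,0.088],[0,0,-0.13,0,0.088],[0,0,-0.16,0,0.088],[0,0,-0.18,0,0.088],[0,0,-0.18,0,0.088]]}}}

```text
clock: 8.18
tool_pos: [0.5995, 0.0872, 0.2574]
orientation: [-179.8, 0.1, -90.0]
force: [-0.4, -0.1, -0.6]
opening: 0.0876
gripper_force: 0.0
```

```bash
python3 go.py rust .092
```

```text
tool shift [0.3087 0.1909 0.1643] turn -0.0 pos [0.5995 0.0872 0.2574] ori [-1.798e+02  1.000e-01 -9.000e+01] F [-0.4 -0.1 -0.6] t 8.18 open 0.0876
```

Emit:
{"fn": "move_tool", "kwargs": {"ticks": {"segments": [[0.04,0.025,0,0,0.088],[0.09,0.056,0,0,0.088],[0.14,0.087,0,0,0.088],[0.19,0.118,0,0,0.088],[0.24,0.149,0,0,0.088],[0.29,0.18,0,0,0.088],[0.3087,0.1909,0,0,0.088],[0.3087,0.1909,0,0,0.088]]}}}

```text
clock: 9.18
tool_pos: [0.4064, -0.2226, 0.2546]
orientation: [179.9, 0.0, -90.2]
force: [-1.3, 0.5, -0.4]
opening: 0.0876
gripper_force: 0.0
```

```bash
python3 go.py rust .092
```

Run:
```python
from m import *
s=shot("top"); cv2.imwrite("pics/top1.png",s["frame"][:,:,::-1])
for c in("ochre","rust"):
    h=dict(ochre=.09,rust=.106)[c]
    x,y=dict(ochre=(.6,.087),rust=(.409,-.221))[c]
    uv,P=cloud(s); m=(np.hypot(P[:,0]-x,P[:,1]-y)<.045)&(P[:,2]>h-.012)&(P[:,2]<h+.005); A=P[m]
    print(c,len(A),((A.min(0)+A.max(0))/2)[:2].round(4),np.ptp(A,0).round(3))
```

```text
tool shift [-0.0014 -0.0028  0.1626] turn -0.2 pos [ 0.4064 -0.2226  0.2546] ori [179.9   0.  -90.2] F [-1.3  0.5 -0.4] t 9.18 open 0.0876
ochre 393 [0.5999 0.0838] [0.048 0.047 0.016]Traceback (most recent call last):
  File "<stdin>", line 7, in <module>
    return umr_minimum(a, axis, None, out, keepdims, initial, where)
ValueError: zero-size array to reduction operation minimum which has no identity
```

View pics/top1.png

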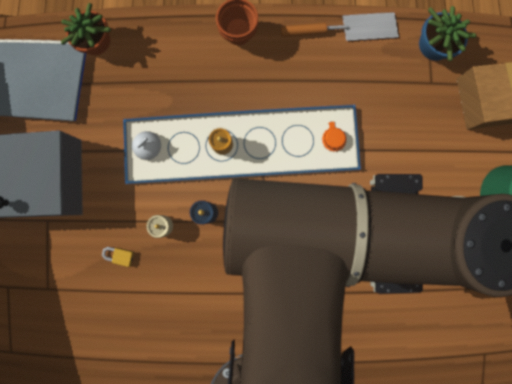

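Ochre stands in ring 2 (pixel 221,141), about 3 mm off centre, with the bell and dust cap unmoved. Rust next.

Emit:
{"fn": "move_tool", "kwargs": {"ticks": {"segments": [[0,0,0.05,0,0.088],[0,0,0.1,0,0.088],[0,0,0.135,0,0.088],[0,0,0.155,0,0.088],[0,0,0.164,0,0.088],[0,0,0.164,0,0.088],[0,0,0.164,0,0.088]]}}}

```text
clock: 10.1
tool_pos: [0.4085, -0.2216, 0.0923]
orientation: [-179.9, -0.0, -90.0]
force: [0.7, 0.7, 0.9]
opening: 0.0879
gripper_force: 0.0
```

```bash
python3 go.py rust .092
```

```text
tool shift [-0.0004 -0.0005  0.0003] turn 0.0 pos [ 0.4085 -0.2216  0.0923] ori [-179.9   -0.   -90. ] F [0.7 0.7 0.9] t 10.1 open 0.0879
```

Emit:
{"fn": "move_tool", "kwargs": {"ticks": {"segments": [[0,0,0,0,0.06],[0,0,0,0,0.045],[0,0,0,0,0.04],[0,0,0,0,0.04],[0,0,0,0,0.04],[0,0,0,0,0.04]]}}}

```text
clock: 10.85
tool_pos: [0.4079, -0.2217, 0.0916]
orientation: [-180.0, -0.0, -90.0]
force: [-0.8, 0.7, 0.4]
opening: 0.0499
gripper_force: 30.0
```

```bash
python3 go.py rust .092
```

```text
tool shift [-0.0005 -0.0011 -0.0004] turn -0.0 pos [ 0.4079 -0.2217  0.0916] ori [-180.   -0.  -90.] F [-0.8  0.7  0.4] t 10.85 open 0.0499
```

Emit:
{"fn": "move_tool", "kwargs": {"ticks": {"segments": [[0,0,-0.03,0,0.04],[0,0,-0.08,0,0.04],[0,0,-0.13,0,0.04],[0,0,-0.17,0,0.04],[0,0,-0.19,0,0.04],[0,0,-0.19,0,0.04]]}}}

```text
clock: 11.6
tool_pos: [0.4082, -0.2217, 0.2825]
orientation: [-179.9, -0.0, -90.0]
force: [-0.4, -0.5, -1.4]
opening: 0.0492
gripper_force: 30.0
```

```bash
python3 go.py r3 .098
```

```text
tool shift [-0.2211 -0.196   0.185 ] turn -0.0 pos [ 0.4082 -0.2217  0.2825] ori [-179.9   -0.   -90. ] F [-0.4 -0.5 -1.4] t 11.6 open 0.0492
```

Emit:
{"fn": "move_tool", "kwargs": {"ticks": {"segments": [[-0.03,-0.027,0,0,0.04],[-0.07,-0.062,0,0,0.04],[-0.11,-0.098,0,0,0.04],[-0.15,-0.133,0,0,0.04],[-0.19,-0.168,0,0,0.04],[-0.213,-0.189,0,0,0.04],[-0.221,-0.196,0,0,0.04],[-0.221,-0.196,0,0,0.04]]}}}

```text
clock: 12.6
tool_pos: [0.6033, -0.0006, 0.2798]
orientation: [179.8, -0.0, -90.0]
force: [-0.7, -0.7, -1.3]
opening: 0.0499
gripper_force: 30.0
```

Emit:
{"fn": "move_tool", "kwargs": {"ticks": {"segments": [[0,0,0.03,0,0.04],[0,0,0.08,0,0.04],[0,0,0.12,0,0.04],[0,0,0.15,0,0.04],[0,0,0.165,0,0.04],[0,0,0.17,0,0.04],[0,0,0.17,0,0.04],[0,0,0.17,0,0.04]]}}}

```text
clock: 13.6
tool_pos: [0.6045, -0.0007, 0.1128]
orientation: [-179.9, 0.0, -90.0]
force: [-0.2, -0.2, -1.4]
opening: 0.0493
gripper_force: 30.0
```

```bash
python3 go.py r3 .098
```

```text
tool shift [ 0.0001 -0.0002  0.0148] turn -0.0 pos [ 0.6045 -0.0007  0.1128] ori [-179.9    0.   -90. ] F [-0.2 -0.2 -1.4] t 13.6 open 0.0493
```

Emit:
{"fn": "move_tool", "kwargs": {"ticks": {"segments": [[0,0,0.005,0,0.04],[0,0,0.009,0,0.04],[0,0,0.012,0,0.04],[0,0,0.014,0,0.04],[0,0,0.0145,0,0.04],[0,0,0.0145,0,0.04]]}}}

```text
clock: 14.35
tool_pos: [0.6038, -0.0008, 0.0976]
orientation: [180.0, -0.0, -90.0]
force: [-2.1, -0.4, 5.6]
opening: 0.0492
gripper_force: 30.0
```

Contact felt (5.6 N). Release, rise and move to slate.

Emit:
{"fn": "move_tool", "kwargs": {"ticks": {"segments": [[0,0,0,0,0.056],[0,0,0,0,0.07],[0,0,0,0,0.088],[0,0,0,0,0.088],[0,0,0,0,0.088]]}}}

```text
clock: 14.98
tool_pos: [0.6039, -0.0008, 0.097]
orientation: [180.0, -0.0, -90.0]
force: [0.2, 0.3, -0.3]
opening: 0.0862
gripper_force: 0.0
```

Emit:
{"fn": "move_tool", "kwargs": {"ticks": {"segments": [[0,0,-0.03,0,0.088],[0,0,-0.08,0,0.088],[0,0,-0.13,0,0.088],[0,0,-0.16,0,0.088],[0,0,-0.18,0,0.088],[0,0,-0.18,0,0.088]]}}}

```text
clock: 15.72
tool_pos: [0.6045, -0.0006, 0.2789]
orientation: [-179.8, 0.0, -90.0]
force: [-0.2, 0.1, -0.4]
opening: 0.0873
gripper_force: 0.0
```

```bash
python3 go.py slate .114
```

```text
tool shift [-0.1192  0.1614  0.1644] turn -0.0 pos [ 6.045e-01 -6.000e-04  2.789e-01] ori [-179.8    0.   -90. ] F [-0.2  0.1 -0.4] t 15.72 open 0.0873
```

Emit:
{"fn": "move_tool", "kwargs": {"ticks": {"segments": [[-0.03,0.04,0,0,0.088],[-0.06,0.081,0,0,0.088],[-0.09,0.121,0,0,0.088],[-0.119,0.161,0,0,0.088],[-0.119,0.161,0,0,0.088],[-0.119,0.161,0,0,0.088]]}}}

```text
clock: 16.48
tool_pos: [0.4428, 0.1184, 0.2766]
orientation: [180.0, -0.0, -90.0]
force: [0.4, 0.5, 0.7]
opening: 0.0875
gripper_force: 0.0
```

```bash
python3 go.py slate .114
```

```text
tool shift [-0.0004 -0.0009  0.1626] turn 0.0 pos [0.4428 0.1184 0.2766] ori [180.  -0. -90.] F [0.4 0.5 0.7] t 16.48 open 0.0875
```

Emit:
{"fn": "move_tool", "kwargs": {"ticks": {"segments": [[0,0,0.05,0,0.088],[0,0,0.1,0,0.088],[0,0,0.135,0,0.088],[0,0,0.155,0,0.088],[0,0,0.163,0,0.088],[0,0,0.163,0,0.088],[0,0,0.163,0,0.088]]}}}

```text
clock: 17.35
tool_pos: [0.4436, 0.1184, 0.1148]
orientation: [-179.9, 0.0, -90.0]
force: [-0.1, 0.5, 0.5]
opening: 0.0878
gripper_force: 0.0
```

```bash
python3 go.py slate .114
```

```text
tool shift [-0.0003 -0.0001  0.0008] turn -0.0 pos [0.4436 0.1184 0.1148] ori [-179.9    0.   -90. ] F [-0.1  0.5  0.5] t 17.35 open 0.0878
```

Emit:
{"fn": "move_tool", "kwargs": {"ticks": {"segments": [[0,0,0,0,0.06],[0,0,0,0,0.045],[0,0,0,0,0.04],[0,0,0,0,0.04],[0,0,0,0,0.04],[0,0,0,0,0.04]]}}}

```text
clock: 18.1
tool_pos: [0.4429, 0.1183, 0.1141]
orientation: [180.0, -0.0, -90.0]
force: [-1.0, 0.7, 1.7]
opening: 0.0495
gripper_force: 30.0
```

Emit:
{"fn": "move_tool", "kwargs": {"ticks": {"segments": [[0,0,-0.03,0,0.04],[0,0,-0.08,0,0.04],[0,0,-0.13,0,0.04],[0,0,-0.17,0,0.04],[0,0,-0.19,0,0.04],[0,0,-0.19,0,0.04]]}}}

```text
clock: 18.85
tool_pos: [0.4432, 0.1186, 0.305]
orientation: [-179.9, 0.1, -90.0]
force: [-0.1, -0.0, -2.1]
opening: 0.0492
gripper_force: 30.0
```

```bash
python3 go.py r4 .120
```

```text
tool shift [ 0.2075 -0.1663  0.185 ] turn -0.0 pos [0.4432 0.1186 0.305 ] ori [-1.799e+02  1.000e-01 -9.000e+01] F [-0.1 -0.  -2.1] t 18.85 open 0.0492
```

Emit:
{"fn": "move_tool", "kwargs": {"ticks": {"segments": [[0.03,-0.024,0,0,0.04],[0.07,-0.056,0,0,0.04],[0.11,-0.088,0,0,0.04],[0.15,-0.12,0,0,0.04],[0.18,-0.144,0,0,0.04],[0.2,-0.16,0,0,0.04],[0.2073,-0.166,0,0,0.04],[0.2073,-0.166,0,0,0.04]]}}}

```text
clock: 19.85
tool_pos: [0.6084, -0.0891, 0.3024]
orientation: [179.9, 0.0, -90.1]
force: [-0.1, 0.2, -1.2]
opening: 0.0497
gripper_force: 30.0
```

Emit:
{"fn": "move_tool", "kwargs": {"ticks": {"segments": [[0,0,0.03,0,0.04],[0,0,0.08,0,0.04],[0,0,0.12,0,0.04],[0,0,0.15,0,0.04],[0,0,0.165,0,0.04],[0,0,0.17,0,0.04],[0,0,0.17,0,0.04],[0,0,0.17,0,0.04]]}}}

```text
clock: 20.85
tool_pos: [0.6095, -0.0889, 0.1354]
orientation: [-179.9, 0.0, -90.0]
force: [0.1, 0.5, -1.6]
opening: 0.0498
gripper_force: 30.0
```

```bash
python3 go.py r4 .120
```

```text
tool shift [-0.0003 -0.0002  0.0154] turn -0.0 pos [ 0.6095 -0.0889  0.1354] ori [-179.9    0.   -90. ] F [ 0.1  0.5 -1.6] t 20.85 open 0.0498
```

Emit:
{"fn": "move_tool", "kwargs": {"ticks": {"segments": [[0,0,0.005,0,0.04],[0,0,0.009,0,0.04],[0,0,0.012,0,0.04],[0,0,0.014,0,0.04],[0,0,0.015,0,0.04],[0,0,0.015,0,0.04]]}}}

```text
clock: 21.6
tool_pos: [0.6087, -0.0892, 0.1202]
orientation: [-180.0, -0.0, -90.0]
force: [-4.3, 1.0, 7.4]
opening: 0.0498
gripper_force: 30.0
```

Emit:
{"fn": "move_tool", "kwargs": {"ticks": {"segments": [[0,0,0,0,0.056],[0,0,0,0,0.07],[0,0,0,0,0.088],[0,0,0,0,0.088],[0,0,0,0,0.088]]}}}

```text
clock: 22.22
tool_pos: [0.6088, -0.0891, 0.119]
orientation: [180.0, -0.0, -90.0]
force: [-0.9, 0.2, -0.3]
opening: 0.0861
gripper_force: 0.0
```

Emit:
{"fn": "move_tool", "kwargs": {"ticks": {"segments": [[0,0,-0.03,0,0.088],[0,0,-0.08,0,0.088],[0,0,-0.13,0,0.088],[0,0,-0.15,0,0.088],[0,0,-0.16,0,0.088],[0,0,-0.16,0,0.088]]}}}

```text
clock: 22.98
tool_pos: [0.6087, -0.089, 0.279]
orientation: [-180.0, 0.0, -90.0]
force: [-0.0, 0.2, -0.9]
opening: 0.0875
gripper_force: 0.0
```

```bash
python3 go.py ivory .048
```

```text
tool shift [-0.3132  0.1958  0.231 ] turn -0.0 pos [ 0.6087 -0.089   0.279 ] ori [-180.    0.  -90.] F [-0.   0.2 -0.9] t 22.98 open 0.0875
```

Emit:
{"fn": "move_tool", "kwargs": {"ticks": {"segments": [[-0.04,0.025,0,0,0.088],[-0.09,0.056,0,0,0.088],[-0.14,0.088,0,0,0.088],[-0.19,0.119,0,0,0.088],[-0.24,0.15,0,0,0.088],[-0.29,0.181,0,0,0.088],[-0.3132,0.1958,0,0,0.088],[-0.3132,0.1958,0,0,0.088]]}}}

```text
clock: 23.98
tool_pos: [0.4118, 0.2253, 0.2778]
orientation: [179.9, -0.1, -89.8]
force: [0.4, -0.9, 0.2]
opening: 0.0877
gripper_force: 0.0
```

Emit:
{"fn": "move_tool", "kwargs": {"ticks": {"segments": [[0,0,0.05,0,0.088],[0,0,0.1,0,0.088],[0,0,0.15,0,0.088],[0,0,0.19,0,0.088],[0,0,0.22,0,0.088],[0,0,0.231,0,0.088],[0,0,0.231,0,0.088],[0,0,0.231,0,0.088]]}}}

```text
clock: 24.98
tool_pos: [0.4137, 0.2246, 0.049]
orientation: [-179.9, 0.1, -90.0]
force: [0.4, 0.4, -0.9]
opening: 0.0877
gripper_force: 0.0
```

```bash
python3 go.py ivory .048
```

```text
tool shift [0.0003 0.0006 0.001 ] turn -0.0 pos [0.4137 0.2246 0.049 ] ori [-1.799e+02  1.000e-01 -9.000e+01] F [ 0.4  0.4 -0.9] t 24.98 open 0.0877
```

Emit:
{"fn": "move_tool", "kwargs": {"ticks": {"segments": [[0,0,0,0,0.06],[0,0,0,0,0.045],[0,0,0,0,0.04],[0,0,0,0,0.04],[0,0,0,0,0.04],[0,0,0,0,0.04]]}}}

```text
clock: 25.72
tool_pos: [0.4131, 0.2242, 0.0481]
orientation: [180.0, -0.0, -90.0]
force: [-1.1, -0.2, 3.6]
opening: 0.0495
gripper_force: 30.0
```

Emit:
{"fn": "move_tool", "kwargs": {"ticks": {"segments": [[0,0,-0.03,0,0.04],[0,0,-0.08,0,0.04],[0,0,-0.13,0,0.04],[0,0,-0.17,0,0.04],[0,0,-0.19,0,0.04],[0,0,-0.19,0,0.04]]}}}

```text
clock: 26.48
tool_pos: [0.4135, 0.2247, 0.2393]
orientation: [-179.9, 0.1, -90.0]
force: [0.4, -0.0, -1.3]
opening: 0.0497
gripper_force: 30.0
```

```bash
python3 go.py r1 .054
```

```text
tool shift [ 0.0501 -0.1804  0.1855] turn -0.0 pos [0.4135 0.2247 0.2393] ori [-1.799e+02  1.000e-01 -9.000e+01] F [ 0.4 -0.  -1.3] t 26.48 open 0.0497
```

Emit:
{"fn": "move_tool", "kwargs": {"ticks": {"segments": [[0.008,-0.03,0,0,0.04],[0.019,-0.07,0,0,0.04],[0.03,-0.11,0,0,0.04],[0.042,-0.15,0,0,0.04],[0.048,-0.172,0,0,0.04],[0.05,-0.1805,0,0,0.04],[0.05,-0.1805,0,0,0.04],[0.05,-0.1805,0,0,0.04]]}}}

```text
clock: 27.48
tool_pos: [0.5928, 0.1744, 0.2377]
orientation: [180.0, -0.0, -90.0]
force: [-0.4, 0.7, -0.5]
opening: 0.0497
gripper_force: 30.0
```

Emit:
{"fn": "move_tool", "kwargs": {"ticks": {"segments": [[0,0,0.03,0,0.04],[0,0,0.08,0,0.04],[0,0,0.12,0,0.04],[0,0,0.15,0,0.04],[0,0,0.165,0,0.04],[0,0,0.17,0,0.04],[0,0,0.17,0,0.04],[0,0,0.17,0,0.04]]}}}

```text
clock: 28.48
tool_pos: [0.5943, 0.1746, 0.0693]
orientation: [-179.9, 0.1, -90.0]
force: [-0.5, 0.1, -0.3]
opening: 0.0496
gripper_force: 30.0
```

```bash
python3 go.py r1 .054
```

```text
tool shift [-0.0004 -0.      0.0153] turn -0.0 pos [0.5943 0.1746 0.0693] ori [-1.799e+02  1.000e-01 -9.000e+01] F [-0.5  0.1 -0.3] t 28.48 open 0.0496
```

Emit:
{"fn": "move_tool", "kwargs": {"ticks": {"segments": [[0,0,0.005,0,0.04],[0,0,0.009,0,0.04],[0,0,0.012,0,0.04],[0,0,0.014,0,0.04],[0,0,0.015,0,0.04],[0,0,0.015,0,0.04]]}}}

```text
clock: 29.22
tool_pos: [0.5935, 0.174, 0.0542]
orientation: [-180.0, -0.0, -90.0]
force: [-4.0, -0.2, 10.5]
opening: 0.0492
gripper_force: 30.0
```

Contact. Release, rise, and withdraw well clear towards the robot before looking.

Emit:
{"fn": "move_tool", "kwargs": {"ticks": {"segments": [[0,0,0,0,0.056],[0,0,0,0,0.07],[0,0,0,0,0.088],[0,0,0,0,0.088],[0,0,0,0,0.088]]}}}

```text
clock: 29.85
tool_pos: [0.5936, 0.1742, 0.053]
orientation: [180.0, -0.0, -90.0]
force: [0.1, -0.1, -0.2]
opening: 0.0862
gripper_force: 0.0
```

Emit:
{"fn": "move_tool", "kwargs": {"ticks": {"segments": [[0,0,-0.03,0,0.088],[0,0,-0.08,0,0.088],[0,0,-0.13,0,0.088],[0,0,-0.18,0,0.088],[0,0,-0.21,0,0.088],[0,0,-0.22,0,0.088],[0,0,-0.22,0,0.088]]}}}

```text
clock: 30.72
tool_pos: [0.5935, 0.1742, 0.273]
orientation: [-180.0, 0.0, -90.0]
force: [0.2, -0.2, -0.5]
opening: 0.0877
gripper_force: 0.0
```

Emit:
{"fn": "move_tool", "kwargs": {"ticks": {"segments": [[0.05,0.02,0,0,0.088],[0.1,0.04,0,0,0.088],[0.15,0.06,0,0,0.088],[0.2,0.08,0,0,0.088],[0.25,0.1,0,0,0.088],[0.3,0.12,0,0,0.088],[0.35,0.14,0,0,0.088],[0.4,0.16,0,0,0.088]]}}}

```text
clock: 31.72
tool_pos: [0.4319, -0.227, 0.2714]
orientation: [179.9, 0.0, -90.0]
force: [1.1, 0.5, -0.1]
opening: 0.0878
gripper_force: 0.0
```

Emit:
{"fn": "move_tool", "kwargs": {"ticks": {"segments": [[0.05,0,0,0,0.088],[0.1,0,0,0,0.088],[0.12,0,0,0,0.088],[0.12,0,0,0,0.088]]}}}

```text
clock: 32.22
tool_pos: [0.4327, -0.3465, 0.2711]
orientation: [179.8, 0.1, -90.2]
force: [0.2, -0.0, 0.6]
opening: 0.0876
gripper_force: 0.0
```

Create chk.py:
```python
from m import *
G=dict(ivory=(.5943,.1750,.062),ochre=(.5995,.0872,.084),rust=(.6047,-.0007,.106),slate=(.6098,-.0886,.128))
for n in("top","side"):
    s=shot(n); cv2.imwrite(f"pics/{n}_end.png",s["frame"][:,:,::-1]); uv,P=cloud(s)
    for c,(x,y,h) in G.items():
        A=P[(np.hypot(P[:,0]-x,P[:,1]-y)<.045)&(P[:,2]>.02)]
        print(n,c,len(A),"off mm",(((A.min(0)+A.max(0))/2)[:2]*1e3-np.array([x,y])*1e3).round(1),"rim+floor",(np.percentile(A[:,2],95)-h).round(4))
print(ctrl.get_obs()["clock"])
```

```bash
python3 chk.py
```

```text
top ivory 478 off mm [-1. -2.] rim+floor 0.0071
top ochre 487 off mm [ 0.5 -3.8] rim+floor 0.0066
top rust 515 off mm [-0.4 -1.8] rim+floor 0.0058
top slate 627 off mm [-2.3  1.4] rim+floor 0.0061
side ivory 492 off mm [-1.   1.1] rim+floor 0.008
side ochre 567 off mm [-1.3  0.1] rim+floor 0.0077
side rust 649 off mm [-0.9  1.2] rim+floor 0.0072
side slate 700 off mm [-2.1  3.4] rim+floor 0.0066
32.325
```

View pics/top_end.png

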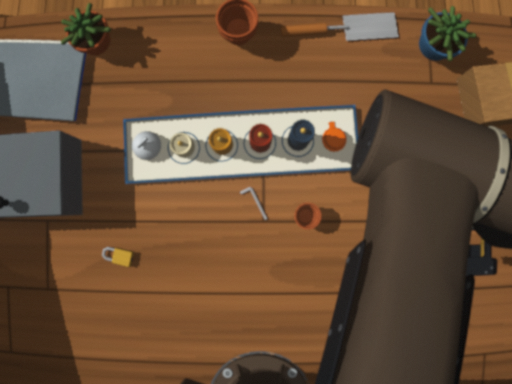

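View pics/side_end.png

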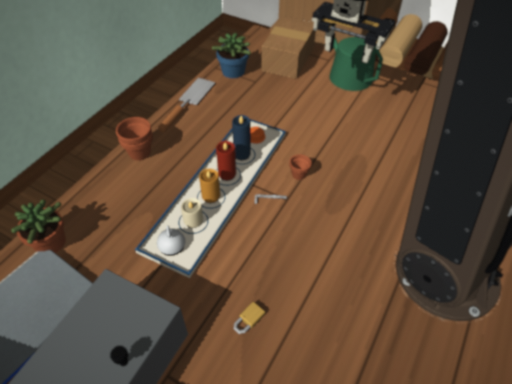

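Both views show ivory, ochre, rust and slate upright in their rings from the bell on (top view pixels 183, 221, 260 and 300 along row ≈140). Each is within 4 mm of its ring centre. The bell and dust cap have not moved.

Emit:
{"fn": "move_tool", "kwargs": {"ticks": {"segments": [[0,0,0,0,0.088],[0,0,0,0,0.088],[0,0,0,0,0.088]]}, "quiet": true}}

```text
ok
```

```bash
python3 -c "from plant import ctrl; print(ctrl.close_job())"
```

```text
the job is handed in; nothing more can be done
None
```

I stood the four candles upright in their rings, ivory next to the bell and rising to slate by the dust cap, each within about 4 mm of its ring centre; the bell and dust cap look unmoved in the final pictures, and I handed the job in at about 33 s, with no verdict returned.

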